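# Balance a cast fitting with a known weight and the sliding poise

## Task

Find the weight of the grey fitting on the balance: put one or more of the brass weights from the tray onto the weight pan, standing upright, then push the sliding poise along its rail until the beam hangs level and at rest by itself. Handle the balance gently: press its pans only lightly, set weights down softly, and push the poise lightly by its fin without pinching it. Leave the fitting in its pan, the weights you do not need upright in the tray, and the other things on the table alone.

Things in the scene. Friction and masses are not known exactly. Their poses are not given: they have to be found in the camera images.
- balance: Fixed two-pan top-loading balance, dark green-grey base 150 x 250 mm. Origin on the table under the pivot (pivot 85 mm up); y axis along the beam, -x is the front, facing the robot. Fitting pan 150 mm from the pivot on the +y side, weight pan 150 mm on the -y side. Over the pivot stands a white scale card, top 220 mm up; the beam's red pointer on its far (+x) side points to the long centre line when level.
- beam (a joint): Beam tilt about the balance's x, rad. 0 level; negative: fitting side down, weight pan up; positive: weight pan down. Stops at -0.12 and 0.12. Between them sprung to level, 0.46 N m/rad: a 31 g difference turns it 0.1 rad. Settles in 1 to 2 s. Pans stay horizontal; where a load stands on a pan makes no difference. Level when empty with the poise at zero.
- weight_pan_in (a point): Centre of the upper face of the weight pan's floor, 125 mm above the table when level (18 mm higher at the -0.12 stop). Round steel pan, flat floor of 97 mm inner diameter, rim 10 mm high. Moves with the beam.
- weight_pan: The weight pan (steel, 107 mm outer diameter, on a post 40 mm high). Origin 40 mm below the centre of its floor.
- part_pan_in (a point): Centre of the upper face of the fitting pan's floor; the same pan, on the +y side.
- part_pan: The fitting pan. Origin 40 mm below the centre of its floor.
- poise: Brass poise (250 g) on the rail 100 mm in front (-x) of the beam. Origin mid-block (30 x 26 x 30 mm), 85 mm up when level. Its black upright fin (22 mm in x, 14 mm along the rail) spans 15 to 61 mm above the origin. Slides from balance y = 0 (no effect) to y = -0.100 (stop), counting 1.67 g per mm like weight on the weight pan, 167 g in all. About 3 N on the fin slides it; it stays where left.
- fitting: Grey painted cast corner fitting (44 x 60 x 42 mm) standing in the fitting pan; its alloy, hence its weight, is unknown: 135 to 400 g. Origin at the centre of its underside.
- tray: Fixed wooden weight tray, 210 x 80 x 20 mm outside, walls and floor 5 mm thick, long side along its x. Origin at the centre of its underside.
- carton: Bystander: open cardboard carton of fittings, 150 x 110 x 70 mm, origin at the centre of its underside.
- tape_roll: Bystander: roll of brown tape lying flat, 90 mm across, 45 mm high, origin at the centre of its underside.
- spare_fitting: Bystander: bare aluminium corner fitting, 44 x 60 x 42 mm, lying on the table, origin at the centre of its underside.
- w100_center (a point): Centre (half-way up) of the 100 g brass weight, an upright cylinder 24 mm in diameter and 34 mm high, standing in the tray, 65 mm between neighbours; which weight stands in which place varies.
- w100: The 100 g weight; origin at the centre of its underside.
- w200_center (a point): Centre (half-way up) of the 200 g brass weight, an upright cylinder 30 mm in diameter and 40 mm high, standing in the tray, 65 mm between neighbours; which weight stands in which place varies.
- w200: The 200 g weight; origin at the centre of its underside.
- w300_center (a point): Centre (half-way up) of the 300 g brass weight, an upright cylinder 34 mm in diameter and 46 mm high, standing in the tray, 65 mm between neighbours; which weight stands in which place varies.
- w300: The 300 g weight; origin at the centre of its underside.
Not all that is in view belongs to the job. What is shaped like the w200 but pink is not meant. Leave any green look-alike of the w300 alone.

How it is judged:
At the end, for the whole second after the job is handed in: The beam is level within 0.025 rad (1.4 degrees) and at rest; at least one brass weight stands upright on the weight pan; every other weight stands upright in the tray; the fitting still stands in its pan, within 30 mm of the pan's centre (value of joint beam between -0.025 and 0.025 rad and velocity of joint beam between -0.03 and 0.03 rad/s and ((horizontal distance between w100_center and weight_pan_in below 0.045 m and contact force between w100 and weight_pan above 0.3 N and angle between w100's own z axis and vertical below 0.15 rad) or (horizontal distance between w200_center and weight_pan_in below 0.045 m and contact force between w200 and weight_pan above 0.3 N and angle between w200's own z axis and vertical below 0.15 rad) or (horizontal distance between w300_center and weight_pan_in below 0.045 m and contact force between w300 and weight_pan above 0.3 N and angle between w300's own z axis and vertical below 0.15 rad)) and ((horizontal distance between w100_center and weight_pan_in below 0.045 m and contact force between w100 and weight_pan above 0.3 N and angle between w100's own z axis and vertical below 0.15 rad) or (x of w100_center in the frame of tray between -0.1 and 0.1 m and y of w100_center in the frame of tray between -0.035 and 0.035 m and height (world z) of w100_center below 0.04 m and angle between w100's own z axis and vertical below 0.15 rad)) and ((horizontal distance between w200_center and weight_pan_in below 0.045 m and contact force between w200 and weight_pan above 0.3 N and angle between w200's own z axis and vertical below 0.15 rad) or (x of w200_center in the frame of tray between -0.1 and 0.1 m and y of w200_center in the frame of tray between -0.035 and 0.035 m and height (world z) of w200_center below 0.04 m and angle between w200's own z axis and vertical below 0.15 rad)) and ((horizontal distance between w300_center and weight_pan_in below 0.045 m and contact force between w300 and weight_pan above 0.3 N and angle between w300's own z axis and vertical below 0.15 rad) or (x of w300_center in the frame of tray between -0.1 and 0.1 m and y of w300_center in the frame of tray between -0.035 and 0.035 m and height (world z) of w300_center below 0.04 m and angle between w300's own z axis and vertical below 0.15 rad)) and horizontal distance between fitting and part_pan_in below 0.03 m and contact force between fitting and part_pan above 0.3 N and angle between fitting's own z axis and vertical below 0.15 rad); the robot touches nothing.
It fails at once if the weight pan is pressed or struck with more than 15 N (contact force between weight_pan and anything else above 15 N).
It fails at once if the robot presses on the fitting's pan with more than 15 N (contact force between part_pan and the fingers above 15 N).
It fails at once if the poise is pinched or pushed with more than 15 N (contact force between poise and anything else above 15 N).
It fails at once if the carton, the tape roll or the spare fitting is moved more than 20 mm (distance of any of carton, tape_roll, spare_fitting from where it was at the start of the episode above 0.02 m).
It also fails if it takes over 72 s, if anything falls off the work surface, if the arm or the gripper's body presses on something with over 40 N, if the wrist force passes 120 N, or if a joint passes its speed limit or range.

## Robot

A 7-joint arm with a two-finger parallel gripper is mounted at the origin on the work surface. World frame = base frame: x ahead of the robot, y to its left, z up, the work surface at z = 0. Lengths are in m, angles in rad, forces in N, time in s.
With the tool pointing down it reaches from about 0.4 to 0.85 m from the base axis. Payload 10.4 kg.
Tool frame: the origin (TCP) lies at the very end of the fingers, on their centre line; the grasp point (between the pads) lies manip.hold_point_z behind it (manip.hold_point_z is the distance from the TCP to the grasp point, in m); z points along the fingers, x is the direction in which the jaws open and shut, and the axes are right-handed (so a half turn about z gives the same grasp; the last joint's range is limited). The gripper opens to 85 mm and grips with 20 to 120 N. Pads are 22 mm wide; open, the fingers measure 114 mm over their backs; the gripper's body (76 mm by 85 mm) begins 54 mm behind the grasp point. The pads swing forward as they close: fully open they stand 13 mm farther back than shut.
Start: joints at [-1.144, 0.332, -0.065, 1.46, 0.022, 1.35, -0.088], TCP at [0.272, 0.563, 0.231] pointing down, gripper open.
Joint ranges: [-2.6, 2.6], [-0.5, 2.12], [-1.47, 1.34], [0.16, 2.42], [-1.27, 4.41], [0.06, 2.06], [-2.6, 2.6]. Speed limits (rad/s): [2.22, 2.22, 2.79, 2.79, 3.14, 3.14, 3.14].

## Interface

Orientations are given as a unit quaternion [x, y, z, w].
In Python, from workcell import readout, camera, camera_info, manip gives the robot as it stands.
- The arm moves only by the tool play_rows, never from a script. Its argument "rows" is a list of rows, each a list of 3 entries, a list of its own where there are three numbers: the shift along the world's x, y, z in mm, then the turn, a rotation vector about the world's x, y, z in degrees, then the finger opening in mm, from 0 to 85.4. In form: [[[tx, ty, tz], [rx, ry, rz], fingers], ...]. A call has 1 to 12 rows; each row shifts and turns the commanded pose from where the row before left it; what a row does not reach is not made up. A row lasts 1/8 s, in which the tool goes at most 62.5 mm and 10.7 degrees, less where a joint would pass 70% of its speed; a pose out of reach is approached as far as the arm can. A call with a gripper value outside its range is refused whole. The fingers move at their own pace and stop on an object; "force" is the grip in N (left out, the last holds). Time passes only in rows, so rows that do not move let the fingers close. It gives the time, the measured TCP pose, the force and the opening at its end, in the units of the state.
- readout.get_obs(): the state, without advancing time (a new reading comes with each control period).
- camera(name): name is "scene" or "side" or "wrist"; returns the picture (400x640x3 uint8, blue, green, red); there is no depth.
- camera_info(name): a dict with "fx", "fy", "cx", "cy" (pixels), "world_from_camera" (4x4, takes a point from camera to world coordinates). Camera axes: x right, y up, looking along -z (the intrinsics and any distortion apply to the point x, -y, -z); pixel columns grow to the right and rows downward; lengths in m; the calibration is good to about 2 mm. A picture is of the moment at which its call begins: read the wrist's pose just before it. camera_info takes no time and is no camera call; for the wrist camera it gives the pose at the moment of the call.
- manip.hand_in(): hands the job in, once; it reports no verdict.
The state is a dict: "clock": time; "joint_pos": joint angles; "joint_velocities": joint speeds; "tau": joint torques, N m; "position": TCP position; "ee_rot": TCP orientation; "ft_force": force on the tool from outside, world axes, zero at the start; "torque": the same for the moment, N m; "grip_width": opening from 0.0 (shut) to 1.0 (fully open).
Only numpy, scipy, OpenCV 4.12 (cv2) and the standard library are available. Lean on these libraries where they do the work, as an engineer would, in place of code of your own. Each camera call takes 0.05 s, during which the arm holds its last target.

## Working session

There is one attempt and no reset: what is moved stays moved. The work goes in short steps, Python scripts to look and compute and a tool call to move; the robot and the scene stay as the last step left them, time stands still between calls to the robot, and variables do not carry over. Pictures are saved under pics/ and viewed, and the job is handed in when it is done.

Besides the shell and the picture viewer there is one more tool, called after "Emit:" by a JSON object that holds its "name" and its "arguments". play_rows: Moves the arm, as the interface text tells. Its arguments: {"type":"object","properties":{"rows":{"type":"array"},"force":{"type":"number"}},"required":["rows"]}

```bash
ls; mkdir -p pics
python3 - <<'E'
from workcell import readout, camera, camera_info, manip
import cv2
o=readout.get_obs(); print(o); print(manip.hold_point_z)
for n in ["scene","side","wrist"]:
    i=camera_info(n); print(n,i)
    cv2.imwrite(f"pics/{n}0.png",camera(n))
E
```

```text
pics
{'clock': 0.0, 'joint_pos': array([-1.14361939,  0.33287963, -0.06467363,  1.4609653 ,  0.02161011,
        1.34986677, -0.08853278]), 'joint_velocities': array([ 1.19521816e-05,  6.96774777e-04,  7.37455570e-05, -1.08077772e-04,
        1.17297707e-03,  4.77315261e-04,  3.27941689e-04]), 'tau': array([-7.81808048e-04, -6.25446796e+01,  4.85885376e-02, -3.91592002e+01,
        1.61263818e-02,  1.01758976e-02,  5.48337226e-06]), 'position': array([0.27158687, 0.56249197, 0.23049956]), 'ee_rot': array([ 8.46993081e-01,  5.31603438e-01, -5.79444620e-04,  4.13270909e-04]), 'ft_force': array([ 1.72464562,  0.02644181, -0.18672819]), 'torque': array([ 0.0220754 ,  0.00974413, -0.0255219 ]), 'grip_width': 1.0004503347095406}
0.0187
scene {'fx': 394.4498190855939, 'fy': 394.4498190855939, 'cx': 323.72766154673917, 'cy': 204.57192620223742, 'world_from_camera': array([[ 0.51815506, -0.4830931 ,  0.70578778,  1.29612669],
       [ 0.85520809,  0.28145611, -0.43520292, -0.5096509 ],
       [ 0.01159524,  0.82909801,  0.55898304,  0.7389864 ],
       [ 0.        ,  0.        ,  0.        , 
[... 164 characters left out ...]
,  0.02387739, -0.08648126,  0.42314909],
       [-0.08653238,  0.51020399, -0.85568921, -0.90560938],
       [ 0.02369146,  0.85972191,  0.51021266,  0.65463187],
       [ 0.        ,  0.        ,  0.        ,  1.        ]])}
wrist {'fx': 323.96067918007014, 'fy': 323.96067918007014, 'cx': 322.66593758041773, 'cy': 197.19878405394132, 'world_from_camera': array([[ 4.35230644e-01, -8.66307253e-01, -2.45124519e-01,
         2.09882739e-01],
       [ 9.00318741e-01,  4.18585564e-01,  1.19215311e-01,
         5.93019268e-01],
       [-6.71503265e-04, -2.72576355e-01,  9.62133920e-01,
         3.73948143e-01],
       [ 0.00000000e+00,  0.00000000e+00,  0.00000000e+00,
         1.00000000e+00]])}
```

View pics/scene0.png

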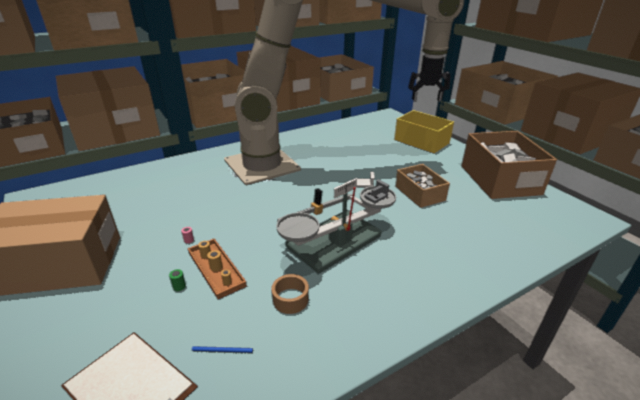

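View pics/side0.png

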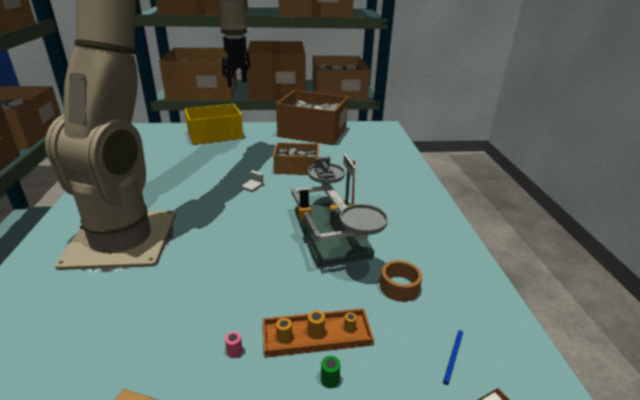

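View pics/wrist0.png

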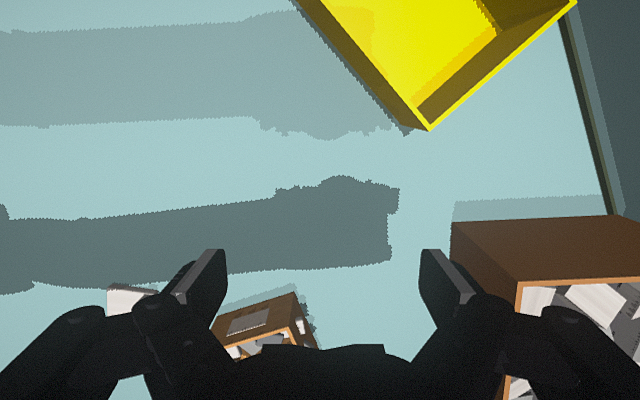

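Run:
```python
import cv2
a=cv2.imread("pics/side0.png")[140:400,215:415]; b=cv2.imread("pics/scene0.png")[170:320,160:410]
cv2.imwrite("pics/side0z.png",cv2.resize(a,None,fx=2.3,fy=2.3,interpolation=cv2.INTER_CUBIC))
cv2.imwrite("pics/scene0z.png",cv2.resize(b,None,fx=3.2,fy=3.2,interpolation=cv2.INTER_CUBIC))
```

```text
(no output)
```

View pics/side0z.png

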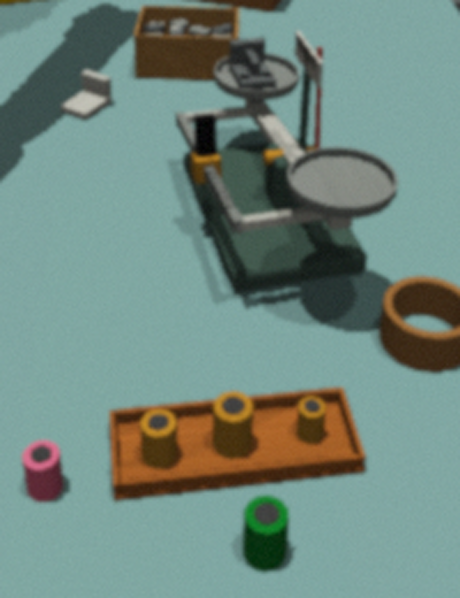

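View pics/scene0z.png

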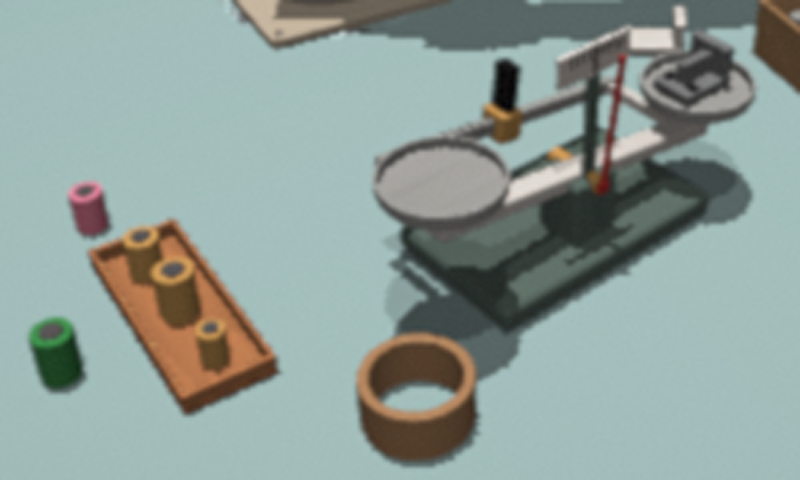

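```bash
cat > h.py <<'E'
import numpy as np, cv2
from workcell import readout, camera, camera_info, manip
def ray(n,u,v,i=None):
    i=i or camera_info(n); T=i["world_from_camera"]
    d=T[:3,:3]@np.array([(u-i["cx"])/i["fx"],-(v-i["cy"])/i["fy"],-1.]); return T[:3,3],d/np.linalg.norm(d)
def onz(n,u,v,z,i=None):
    o,d=ray(n,u,v,i); return o+d*(z-o[2])/d[2]
def tri(a,b):
    A=np.zeros((3,3));c=np.zeros(3)
    for o,d in (a,b):
        P=np.eye(3)-np.outer(d,d);A+=P;c+=P@o
    p=np.linalg.solve(A,c); g=[np.linalg.norm((np.eye(3)-np.outer(d,d))@(p-o)) for o,d in(a,b)]
    return p,g
E
python3 - <<'E'
from h import *
np.set_printoptions(precision=4,suppress=True)
s=lambda x,y:(215+x/2.3,140+y/2.3); c=lambda x,y:(160+x/3.2,170+y/3.2)
P={'w200top':(s(158,422),c(141,236)),'w300top':(s(233,405),c(173,270)),'w100top':(s(312,406),c(210,327)),
'wpan':(s(342,180),c(441,178)),'ppan':(s(256,74),c(698,82)),'fintop':(s(205,118),c(507,65)),'tape':(s(427,300),c(417,370)),
'trayNW':(s(111,412),c(92,252)),'trayNE':(s(345,392),c(172,222)),'basecornerR':(s(363,258),c(510,318)),'basecornerL':(s(238,280),c(402,236)),
'green':(s(267,513),c(53,332)),'pink':(s(41,456),c(87,189))}
for k,(a,b) in P.items():
    p,g=tri(ray('side',*a),ray('scene',*b)); print(k,p,np.round(g,4))
E
```

```text
w200top [ 0.4162 -0.3504  0.0424] [0.0004 0.0004]
w300top [ 0.4794 -0.3421  0.0485] [0.0001 0.0001]
w100top [ 0.5477 -0.3366  0.0376] [0.0007 0.0007]
wpan [ 0.5978 -0.1542  0.1472] [0.0011 0.0011]
ppan [0.545  0.1414 0.1107] [0.0013 0.0013]
fintop [ 0.4726 -0.0204  0.1418] [0.0004 0.0004]
tape [ 0.6784 -0.2197  0.0462] [0.0008 0.0008]
trayNW [ 0.3894 -0.373   0.0464] [0.0256 0.0256]
trayNE [ 0.5514 -0.3705  0.1279] [0.0294 0.0294]
basecornerR [ 0.6388 -0.1148  0.0166] [0.0005 0.0005]
basecornerL [ 0.501  -0.1448  0.0178] [0.0005 0.0005]
green [ 0.4969 -0.4445  0.043 ] [0.0005 0.0005]
pink [ 0.3214 -0.3723  0.0367] [0.0021 0.0021]
```

Emit:
{"name": "play_rows", "arguments": {"rows": [[[20, -57, 12], [0, 0, -9.25], 85], [[22, -57, 12], [0, 0, -9.25], 85], [[22, -57, 0], [0, 0, -9.25], 85], [[22, -57, 0], [0, 0, -9.25], 85], [[22, -57, 0], [0, 0, -9.25], 85], [[22, -57, 0], [0, 0, -9.25], 85], [[22, -57, 0], [0, 0, -9.25], 60], [[22, -57, 0], [0, 0, -9.25], 50]], "force": 30}}

```text
clock: 1.15
position: [0.446, 0.1049, 0.2554]
ee_rot: [0.996, -0.088, 0.0, -0.0]
ft_force: [-0.2, 0.8, -0.6]
grip_width: 0.602
```

Emit:
{"name": "play_rows", "arguments": {"rows": [[[-4, -57, 0], [0, 0, -9.25], 50], [[-4, -57, 0], [0, 0, -9.25], 50], [[-4, -57, 0], [0, 0, -9.25], 50], [[-4, -57, 0], [0, 0, -9.25], 50], [[-4, -57, 0], [0, 0, -9.25], 50], [[-4, -57, -20], [0, 0, -9.25], 50], [[-4, -57, -20], [0, 0, -9.25], 50], [[-2, -57, -20], [0, 0, -9.25], 50], [[0, 0, 0], [0, 0, 0], 50]]}}

```text
clock: 2.28
position: [0.413, -0.3527, 0.193]
ee_rot: [0.742, -0.671, -0.002, 0.003]
ft_force: [0.7, 0.1, 0.3]
grip_width: 0.586
```

Run:
```python
from h import *
o=readout.get_obs();print(o['clock'],o['position'],o['ee_rot'],o['joint_pos'],o['grip_width'])
im=camera('wrist');cv2.imwrite('pics/w1.png',im);np.save('w1.npy',camera_info('wrist')['world_from_camera'])
```

```text
2.275 [ 0.41296171 -0.35267879  0.1930312 ] [ 0.74171896 -0.6707033  -0.00152069  0.00278464] [-0.15777321  0.23427558  0.89914374  1.7677262  -0.18777915  1.23511746
 -0.67941145] 0.585573273502785
```

View pics/w1.png

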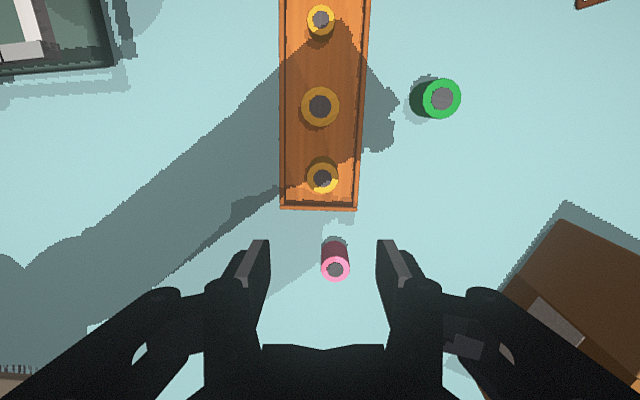

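Run:
```python
from h import *
i=camera_info('wrist'); print(onz('wrist',322,178,.045,i),onz('wrist',320,106,.051,i),onz('wrist',320,20,.039,i))
```

```text
[ 0.41882469 -0.34912812  0.045     ] [ 0.48223824 -0.3408012   0.051     ] [ 0.55033201 -0.3337087   0.039     ]
```

Emit:
{"name": "play_rows", "arguments": {"rows": [[[5, 3, -50], [0, 0, 0], 50], [[0, 0, -50], [0, 0, 0], 50], [[0, 0, -45], [0, 0, 0], 50], [[0, 0, -24], [0, 0, 0], 50], [[0, 0, 0], [0, 0, 0], 50]]}}

```text
clock: 2.95
position: [0.4207, -0.3441, 0.0256]
ee_rot: [0.745, -0.667, -0.001, -0.0]
ft_force: [-0.3, 0.7, 0.1]
grip_width: 0.585
```

Run:
```python
from h import *
im=camera('wrist');cv2.imwrite('pics/w2.png',im)
```

```text
(no output)
```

View pics/w2.png

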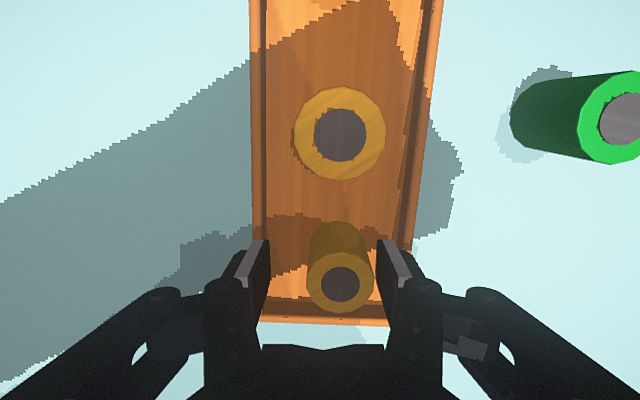

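Emit:
{"name": "play_rows", "arguments": {"rows": [[[-3, -5, -2], [0, 0, 0], 50], [[0, 0, 0], [0, 0, 0], 20], [[0, 0, 0], [0, 0, 0], 20], [[0, 0, 0], [0, 0, 0], 20], [[0, 0, 0], [0, 0, 0], 20]], "force": 30}}

```text
clock: 3.62
position: [0.4181, -0.3517, 0.0255]
ee_rot: [0.744, -0.668, 0.001, -0.0]
ft_force: [-1.5, 0.1, 8.0]
grip_width: 0.337
```

Emit:
{"name": "play_rows", "arguments": {"rows": [[[0, 0, 30], [0, 0, 0], 20], [[0, 0, 58], [0, 0, 0], 20], [[0, 0, 58], [0, 0, 0], 20], [[20, 25, 35], [0, 0, 0], 20], [[35, 43, 0], [0, 0, 0], 20], [[35, 43, 0], [0, 0, 0], 20], [[35, 43, 0], [0, 0, 0], 20], [[35, 43, 0], [0, 0, 0], 20], [[0, 0, 0], [0, 0, 0], 20]]}}

```text
clock: 4.75
position: [0.5801, -0.1486, 0.2047]
ee_rot: [0.747, -0.665, -0.001, -0.0]
ft_force: [0.5, 0.0, -2.0]
grip_width: 0.339
```

Run:
```python
from h import *
print(readout.get_obs()['position'])
im=camera('wrist');cv2.imwrite('pics/w3.png',im)
a=camera('side')[130:290,250:450];b=camera('scene')[160:290,240:420]
cv2.imwrite('pics/s3.png',np.hstack([cv2.resize(a,(400,320)),cv2.resize(b,(400,320))]))
```

```text
[ 0.58008522 -0.14860248  0.20466781]
```

View pics/w3.png

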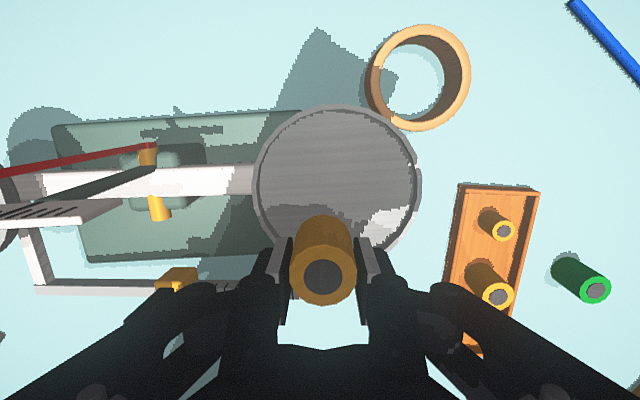

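View pics/s3.png

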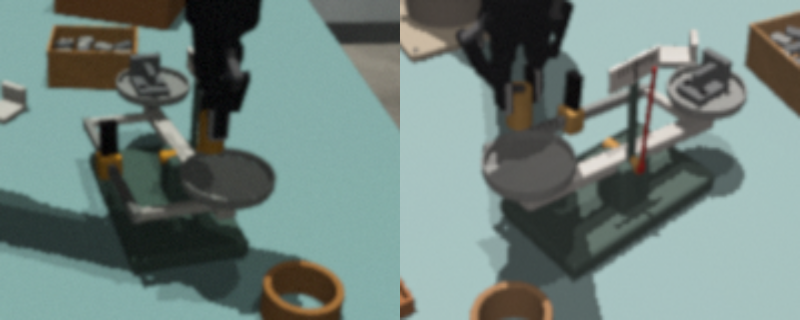

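Run:
```python
from h import *
i=camera_info('wrist')
for u,v in [(255,182),(421,182),(337,104)]: print(onz('wrist',u,v,.153,i))
im=cv2.imread('pics/w3.png');
```

```text
[ 0.59627057 -0.11054674  0.153     ]
[ 0.60725561 -0.21282204  0.153     ]
[ 0.64781985 -0.15554367  0.153     ]
```

Emit:
{"name": "play_rows", "arguments": {"rows": [[[0, -5, -15], [0, 0, 0], 20], [[0, 0, -15], [0, 0, 0], 20], [[0, 0, -4], [0, 0, 0], 20], [[0, 0, -3], [0, 0, 0], 20], [[0, 0, -3], [0, 0, 0], 20], [[0, 0, -3], [0, 0, 0], 20], [[0, 0, 0], [0, 0, 0], 20]]}}

```text
clock: 5.78
position: [0.5779, -0.1592, 0.1625]
ee_rot: [0.744, -0.668, 0.0, -0.0]
ft_force: [0.6, -0.0, -0.2]
grip_width: 0.337
```

Run:
```python
from h import *
print(readout.get_obs()['position'],readout.get_obs()['ft_force'])
a=camera('side')[130:290,250:450];b=camera('scene')[160:290,240:420]
cv2.imwrite('pics/s4.png',np.hstack([cv2.resize(a,(400,320)),cv2.resize(b,(400,320))]))
```

```text
[ 0.57793725 -0.15920051  0.16254107] [ 0.64142561 -0.04452138 -0.1666403 ]
```

View pics/s4.png

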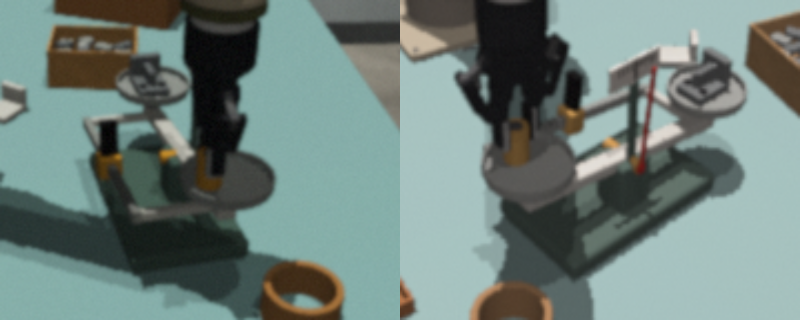

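Emit:
{"name": "play_rows", "arguments": {"rows": [[[0, 0, 0], [0, 0, 0], 32], [[0, 0, 0], [0, 0, 0], 36], [[0, 0, 0], [0, 0, 0], 50], [[0, 0, 0], [0, 0, 0], 50], [[0, 0, 40], [0, 0, 0], 50], [[-20, -20, 50], [0, 0, 0], 50], [[-40, -30, 20], [0, 0, 0], 30], [[-40, -20, 0], [0, 0, 0], 10], [[0, 0, 0], [0, 0, 0], 10], [[0, 0, 0], [0, 0, 0], 10]]}}

```text
clock: 7.12
position: [0.4782, -0.2286, 0.2725]
ee_rot: [0.745, -0.667, 0.0, -0.0]
ft_force: [0.4, 0.2, -0.3]
grip_width: 0.118
```

Run:
```python
from h import *
print(readout.get_obs()['position'],readout.get_obs()['ft_force'])
a=camera('side')[130:290,250:450];b=camera('scene')[160:290,240:420]
cv2.imwrite('pics/s5.png',np.hstack([cv2.resize(a,(400,320)),cv2.resize(b,(400,320))]))
```

```text
[ 0.47817112 -0.22855444  0.27245481] [ 0.36240703  0.20100726 -0.33857787]
```

View pics/s5.png

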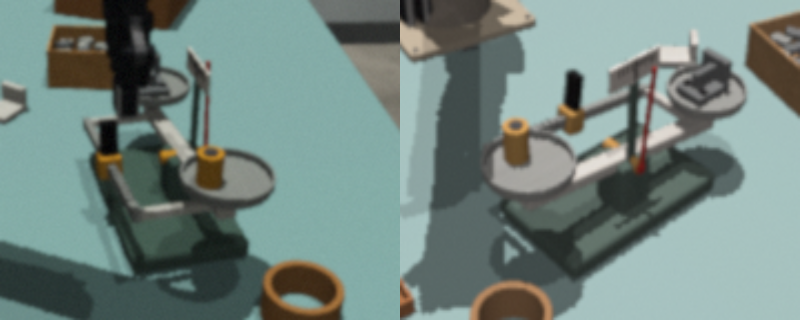

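Emit:
{"name": "play_rows", "arguments": {"rows": [[[-1, 25, 0], [0, 0, 9.4], 0], [[-1, 25, 0], [0, 0, 9.4], 0], [[-1, 25, 0], [0, 0, 9.4], 0], [[-1, 25, 0], [0, 0, 9.4], 0], [[-1, 25, 0], [0, 0, 9.4], 0], [[-1, 25, 0], [0, 0, 9.4], 0], [[-1, 25, -10], [0, 0, 9.4], 0], [[-1, 25, -10], [0, 0, 9.4], 0], [[-1, 25, -10], [0, 0, 9.4], 0], [[-2, 25, -10], [0, 0, 9.0], 0], [[0, 0, 0], [0, 0, 0], 0]]}}

```text
clock: 8.6
position: [0.4664, 0.0232, 0.2313]
ee_rot: [0.996, 0.088, -0.001, 0.0]
ft_force: [-0.5, -0.6, 0.9]
grip_width: 0.001
```

Run:
```python
from h import *
print(readout.get_obs()['position'],readout.get_obs()['ft_force'])
im=camera('wrist');cv2.imwrite('pics/w6.png',im)
```

```text
[0.46639684 0.02316339 0.23131967] [-0.52526023 -0.60943105  0.85676973]
```

View pics/w6.png

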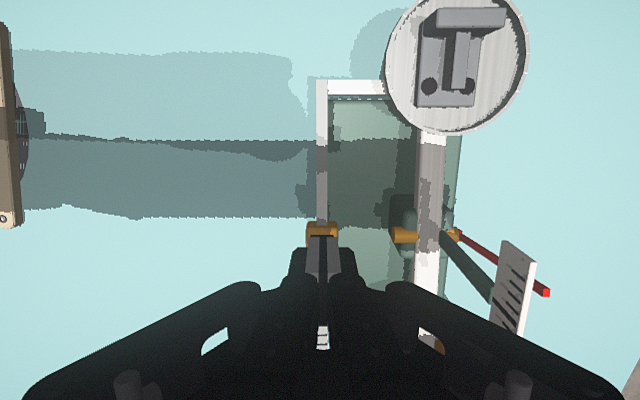

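Emit:
{"name": "play_rows", "arguments": {"rows": [[[0, 0, -40], [0, 0, 0], 0], [[0, 0, -40], [0, 0, 0], 0], [[0, 0, -30], [0, 0, 0], 0], [[1, -7, 0], [0, 0, 0], 0], [[1, -7, 0], [0, 0, 0], 0], [[1, -5, 0], [0, 0, 0], 0], [[1, -4, 0], [0, 0, 0], 0], [[0, -4, 0], [0, 0, 0], 0], [[1, -4, 0], [0, 0, 0], 0], [[1, -4, 0], [0, 0, 0], 0]]}}

```text
clock: 9.9
position: [0.4727, -0.0141, 0.1224]
ee_rot: [0.996, 0.086, -0.0, -0.0]
ft_force: [-0.1, 2.7, 1.3]
grip_width: -0.001
```

Run:
```python
from h import *
print(readout.get_obs()['position'],readout.get_obs()['ft_force'])
a=camera('side')[130:290,250:450];b=camera('scene')[160:290,240:420]
cv2.imwrite('pics/s7.png',np.hstack([cv2.resize(a,(400,320)),cv2.resize(b,(400,320))]))
```

```text
[ 0.47272454 -0.01410194  0.12238892] [-0.08364519  2.70074498  1.32163478]
```

View pics/s7.png

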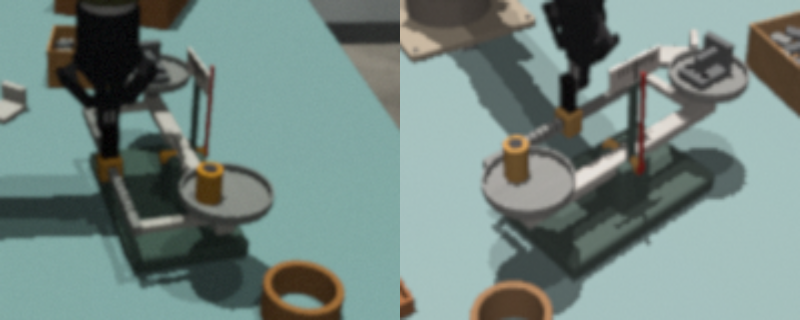

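Emit:
{"name": "play_rows", "arguments": {"rows": [[[1, -6, 0], [0, 0, 0], 0], [[1, -6, 0], [0, 0, 0], 0], [[1, -6, 0], [0, 0, 0], 0], [[1, -6, 0], [0, 0, 0], 0], [[1, -6, 0], [0, 0, 0], 0], [[1, -6, 0], [0, 0, 0], 0], [[1, -6, 0], [0, 0, 0], 0], [[0, 0, 0], [0, 0, 0], 0], [[-1, 8, 0], [0, 0, 0], 0], [[-2, 12, 0], [0, 0, 0], 0], [[0, 0, 0], [0, 0, 0], 0]]}}

```text
clock: 11.38
position: [0.4767, -0.0346, 0.1224]
ee_rot: [0.996, 0.087, 0.0, -0.0]
ft_force: [0.3, 0.2, 1.1]
grip_width: 0.001
```

Emit:
{"name": "play_rows", "arguments": {"rows": [[[0, 0, 0], [0, 0, 0], 0], [[0, 0, 0], [0, 0, 0], 0], [[0, 0, 0], [0, 0, 0], 0], [[0, 0, 0], [0, 0, 0], 0], [[0, 0, 0], [0, 0, 0], 0], [[0, 0, 0], [0, 0, 0], 0], [[0, 0, 0], [0, 0, 0], 0]]}}

```text
clock: 12.25
position: [0.4767, -0.0362, 0.1223]
ee_rot: [0.996, 0.086, 0.0, -0.0]
ft_force: [0.1, -0.7, 0.1]
grip_width: -0.001
```

Run:
```python
from h import *
print(readout.get_obs()['position'],readout.get_obs()['ft_force'])
a=camera('side')[130:290,250:450];b=camera('scene')[160:290,240:420]
cv2.imwrite('pics/s8.png',np.hstack([cv2.resize(a,(400,320)),cv2.resize(b,(400,320))]))
```

```text
[ 0.47673067 -0.03615192  0.12234376] [ 0.10147588 -0.65377957  0.14129515]
```

View pics/s8.png

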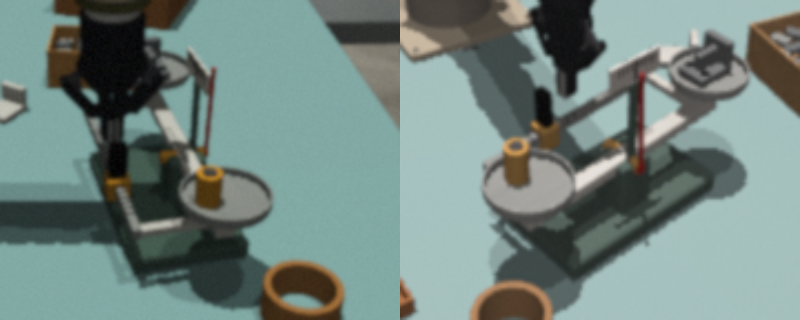

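```bash
cat >> h.py <<'E'
C=np.array([.5714,-.006,0]);yb=np.array([-.174,.985,0]);yb/=np.linalg.norm(yb);xb=np.array([yb[1],-yb[0],0])
def red(im,x0=300,x1=400,y0=160,y1=270):
    b,g,r=[im[...,k].astype(int) for k in range(3)]
    m=((r>1.9*g)&(r>1.9*b)&(r>60)); k=np.zeros_like(m);k[y0:y1,x0:x1]=m[y0:y1,x0:x1]
    v,u=np.nonzero(k); return u,v
def tilt(n,im,xoff):
    w=dict(scene=(320,380,165,262),side=(335,365,150,230))[n]
    u,v=red(im,*w); P=[]
    i=camera_info(n)
    for a,b in zip(u,v):
        o,d=ray(n,a,b,i); t=((C+xb*xoff-o)@xb)/(d@xb); p=o+d*t-C; P.append((p@yb,p[2]))
    P=np.array(P); a=np.polyfit(P[:,1],P[:,0],1); return len(u),-a[0],a[1]+a[0]*.085,P[:,1].min(),P[:,1].max()
E
python3 - <<'E'
from h import *
im=camera('scene');cv2.imwrite('pics/scene8.png',im)
s=camera('side');cv2.imwrite('pics/side8.png',s)
for f in ['scene0','scene8','side0','side8']:
    I=cv2.imread(f'pics/{f}.png')
    for x in (0.01,.02,.03): print(f,x,np.round(tilt(f[:-1],I,x),4))
E
```

```text
scene0 0.01 [ 2.800e+01 -1.071e-01  2.170e-02  5.540e-02  1.927e-01]
scene0 0.02 [ 2.800e+01 -1.071e-01  1.010e-02  6.650e-02  2.016e-01]
scene0 0.03 [ 2.800e+01 -1.071e-01 -1.400e-03  7.750e-02  2.105e-01]
scene8 0.01 [5.300e+01 6.240e-02 1.760e-02 5.540e-02 1.922e-01]
scene8 0.02 [5.300e+01 6.240e-02 7.900e-03 6.650e-02 2.011e-01]
scene8 0.03 [ 5.30e+01  6.24e-02 -1.80e-03  7.75e-02  2.10e-01]Traceback (most recent call last):
  File "<stdin>", line 6, in <module>
  File "h.py", line 25, in tilt
    P=np.array(P); a=np.polyfit(P[:,1],P[:,0],1); return len(u),-a[0],a[1]+a[0]*.085,P[:,1].min(),P[:,1].max()
                                ~^^^^^
IndexError: too many indices for array: array is 1-dimensional, but 2 were indexed
```

Run:
```python
import cv2,numpy as np
a=cv2.imread("pics/side8.png")[170:250,285:365]; b=cv2.imread("pics/scene8.png")[180:260,270:350]
cv2.imwrite("pics/z8.png",np.hstack([cv2.resize(x,(400,400),interpolation=cv2.INTER_CUBIC) for x in(a,b)]))
```

```text
(no output)
```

View pics/z8.png

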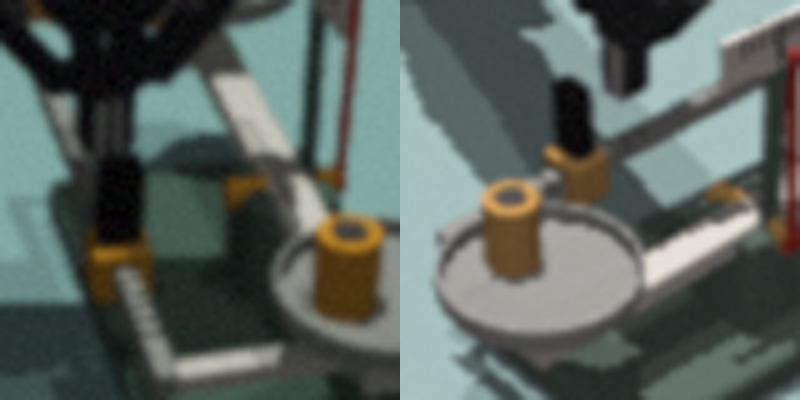

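Run:
```python
from h import *
for a,b in [((308.2,202),(304,197)),((215+205/2.3,140+118/2.3),(160+507/3.2,170+65/3.2))]:
    p,g=tri(ray('side',*a),ray('scene',*b)); print(p,g,(p-C)@yb,(p-C)@xb)
print((readout.get_obs()['position']-C)@yb)
```

```text
[ 0.47990193 -0.07126522  0.14057454] [np.float64(0.0004329046195565588), np.float64(0.00043290461955663116)] -0.0483534671490281 -0.10145633617725956
[ 0.47263865 -0.02044693  0.1417581 ] [np.float64(0.0004421812495993946), np.float64(0.0004421812495994501)] 0.002953507631601099 -0.09976870408326215
-0.013208955013859486
```

Emit:
{"name": "play_rows", "arguments": {"rows": [[[0, 0, 55], [0, 0, 0], 0], [[6, -34, 0], [0, 0, 0], 0], [[6, -34, 0], [0, 0, 0], 0], [[0, 0, -30], [0, 0, 0], 0], [[0, 0, -25], [0, 0, 0], 0], [[-1, 6, 0], [0, 0, 0], 0], [[-1, 5, 0], [0, 0, 0], 0], [[-1, 4, 0], [0, 0, 0], 0], [[0, 4, 0], [0, 0, 0], 0], [[0, 0, 0], [0, 0, 0], 0]]}}

```text
clock: 13.7
position: [0.4859, -0.0845, 0.1226]
ee_rot: [0.996, 0.086, 0.0, -0.0]
ft_force: [-0.7, -0.1, 0.1]
grip_width: -0.003
```

Run:
```python
from h import *
o=readout.get_obs();print(o['position'],(o['position']-C)@yb,(o['position']-C)@xb,o['ft_force'])
```

```text
[ 0.48589139 -0.08450026  0.12263288] -0.06242862539335689 -0.09786051804960526 [-0.71711421 -0.13434951  0.05832806]
```

Just at contact; push 17 mm further to −45.5.

Emit:
{"name": "play_rows", "arguments": {"rows": [[[-1, 4, 0], [0, 0, 0], 0], [[-1, 4, 0], [0, 0, 0], 0], [[0, 4, 0], [0, 0, 0], 0], [[-1, 3, 0], [0, 0, 0], 0], [[0, 1, 0], [0, 0, 0], 0], [[0, 0, 0], [0, 0, 0], 0]]}}

```text
clock: 14.45
position: [0.4825, -0.0687, 0.1222]
ee_rot: [0.996, 0.086, -0.0, -0.0]
ft_force: [-0.1, -0.3, 0.6]
grip_width: -0.001
```

Run:
```python
from h import *
o=readout.get_obs();print(o['position'],(o['position']-C)@yb,(o['position']-C)@xb,o['ft_force'])
print(tilt('scene',camera('scene'),.03))
```

```text
[ 0.48253454 -0.06873403  0.12218354] -0.046318826020864595 -0.09842354614648106 [-0.11281986 -0.294595    0.57275225]
(32, np.float64(-0.08340353713592973), np.float64(-0.0018511864670219353), np.float64(0.07754760436812203), np.float64(0.20883008363313227))
```

Back off and let it settle.

Emit:
{"name": "play_rows", "arguments": {"rows": [[[1, -8, 0], [0, 0, 0], 0], [[2, -10, 0], [0, 0, 0], 0], [[0, 0, 0], [0, 0, 0], 0], [[0, 0, 0], [0, 0, 0], 0], [[0, 0, 0], [0, 0, 0], 0], [[0, 0, 0], [0, 0, 0], 0], [[0, 0, 0], [0, 0, 0], 0], [[0, 0, 0], [0, 0, 0], 0], [[0, 0, 0], [0, 0, 0], 0], [[0, 0, 0], [0, 0, 0], 0], [[0, 0, 0], [0, 0, 0], 0], [[0, 0, 0], [0, 0, 0], 0]]}}

```text
clock: 16.0
position: [0.4857, -0.0871, 0.1223]
ee_rot: [0.996, 0.086, 0.0, -0.0]
ft_force: [0.3, 0.6, 0.7]
grip_width: 0.002
```

Run:
```python
from h import *
im=camera('scene');s=camera('side')
cv2.imwrite('pics/scene9.png',im);cv2.imwrite('pics/side9.png',s)
print(tilt('scene',im,.03))
cv2.imwrite('pics/z9.png',np.hstack([cv2.resize(s[140:260,260:410],(400,320),interpolation=3),cv2.resize(im[165:285,260:410],(400,320),interpolation=3)]))
```

```text
(30, np.float64(-0.03637441786877724), np.float64(-0.0019656311163105825), np.float64(0.07914735360895797), np.float64(0.21030162832435817))
```

View pics/z9.png

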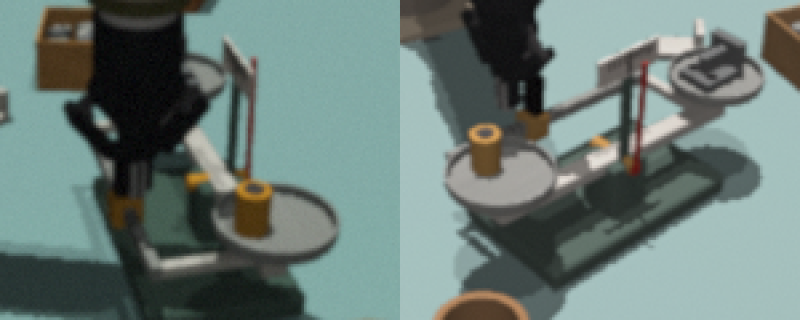

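Emit:
{"name": "play_rows", "arguments": {"rows": [[[0, 0, 55], [0, 0, 0], 0], [[-6, 36, 0], [0, 0, 0], 0], [[-6, 36, 0], [0, 0, 0], 0], [[0, 0, -30], [0, 0, 0], 0], [[0, 0, -25], [0, 0, 0], 0], [[1, -6, 0], [0, 0, 0], 0], [[1, -6, 0], [0, 0, 0], 0], [[1, -4, 0], [0, 0, 0], 0], [[0, -4, 0], [0, 0, 0], 0], [[1, -3, 0], [0, 0, 0], 0], [[0, -3, 0], [0, 0, 0], 0], [[0, 0, 0], [0, 0, 0], 0]]}}

```text
clock: 17.6
position: [0.4777, -0.0416, 0.1224]
ee_rot: [0.996, 0.085, 0.0, 0.0]
ft_force: [-0.6, -0.3, 0.1]
grip_width: 0.005
```

Run:
```python
from h import *
o=readout.get_obs();print(o['position'],(o['position']-C)@yb,(o['position']-C)@xb,o['ft_force'])
print(tilt('scene',camera('scene'),.03))
```

```text
[ 0.47772107 -0.04159182  0.12237599] -0.018753115931898916 -0.09844207027047885 [-0.56241864 -0.27583172  0.12160681]
(64, np.float64(0.07272221221287652), np.float64(-0.0018518013627406137), np.float64(0.07754760436812203), np.float64(0.20998769006115714))
```

Emit:
{"name": "play_rows", "arguments": {"rows": [[[0, -2, 0], [0, 0, 0], 0], [[1, -2, 0], [0, 0, 0], 0], [[0, 0, 0], [0, 0, 0], 0]]}}

```text
clock: 18.02
position: [0.4787, -0.0454, 0.1223]
ee_rot: [0.996, 0.086, -0.0, 0.0]
ft_force: [-1.7, 0.0, -0.8]
grip_width: 0.0
```

Run:
```python
from h import *
o=readout.get_obs();print(o['position'],(o['position']-C)@yb,(o['position']-C)@xb,o['ft_force'])
print(tilt('scene',camera('scene'),.03))
```

```text
[ 0.47866257 -0.04540798  0.1222726 ] -0.022674864727787916 -0.0981787682286596 [-1.70301892  0.01025052 -0.80388394]
(55, np.float64(0.10935175086474037), np.float64(-0.0017834365286336822), np.float64(0.07754760436812203), np.float64(0.20983250386160246))
```

Emit:
{"name": "play_rows", "arguments": {"rows": [[[-1, 8, 0], [0, 0, 0], 0], [[-3, 20, 0], [0, 0, 0], 0], [[0, 0, 50], [0, 0, 0], 0], [[-10, 60, 0], [0, 0, 0], 0], [[-10, 60, 0], [0, 0, 0], 0], [[-50, 20, 20], [0, 0, 0], 0], [[0, 0, 0], [0, 0, 0], 0], [[0, 0, 0], [0, 0, 0], 0], [[0, 0, 0], [0, 0, 0], 0], [[0, 0, 0], [0, 0, 0], 0], [[0, 0, 0], [0, 0, 0], 0], [[0, 0, 0], [0, 0, 0], 0]]}}

```text
clock: 19.58
position: [0.4048, 0.1227, 0.1922]
ee_rot: [0.996, 0.085, -0.0, 0.0]
ft_force: [-0.1, 0.4, -0.2]
grip_width: 0.001
```

Run:
```python
from h import *
im=camera('scene');s=camera('side')
cv2.imwrite('pics/scene10.png',im);cv2.imwrite('pics/side10.png',s)
print(tilt('scene',im,.03))
cv2.imwrite('pics/z10.png',np.hstack([cv2.resize(s[140:260,260:410],(400,320),interpolation=3),cv2.resize(im[165:285,260:410],(400,320),interpolation=3)]))
```

```text
(42, np.float64(-0.008841282010841138), np.float64(-0.001940459276375377), np.float64(0.07754760436812203), np.float64(0.21014406034742383))
```

View pics/z10.png

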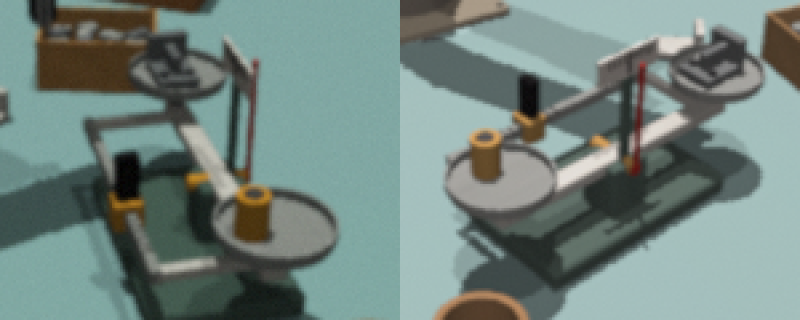

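Run:
```python
import cv2,numpy as np
im=cv2.imread('pics/scene10.png');s=cv2.imread('pics/side10.png')
cv2.imwrite('pics/z10b.png',cv2.resize(im[180:240,325:385],(600,600),interpolation=3))
cv2.imwrite('pics/z10c.png',np.hstack([cv2.resize(s[145:250,300:400],(380,400),interpolation=3),cv2.resize(im[165:265,270:400],(416,320),interpolation=3)[:400]] if 0 else [cv2.resize(s[145:250,300:400],(400,420),interpolation=3)]))
```

```text
(no output)
```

View pics/z10b.png

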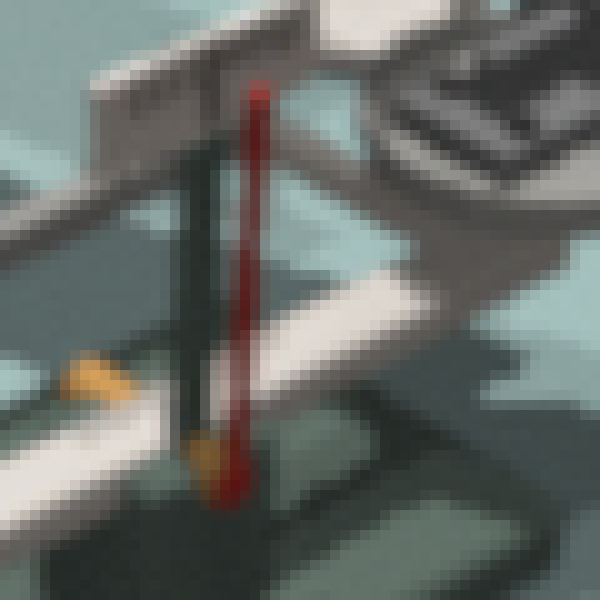

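Run:
```python
import cv2
for k in '0','10':
    a=cv2.imread(f"pics/side{k}.png"); b=cv2.imread(f"pics/scene{k}.png")
    A=cv2.resize(a[150:240,300:400],(500,450),interpolation=3); 
    B=cv2.resize(b[170:250,270:400],(780,480),interpolation=3)
    for img,n in((A,'a'),(B,'b')): cv2.imwrite(f'pics/q{k}{n}.png',img)
```

```text
(no output)
```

View pics/q10a.png

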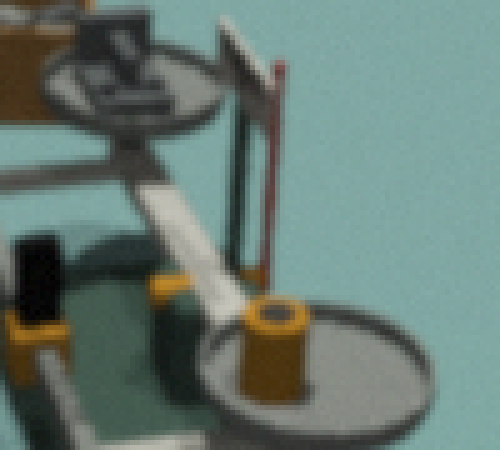

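View pics/q10b.png

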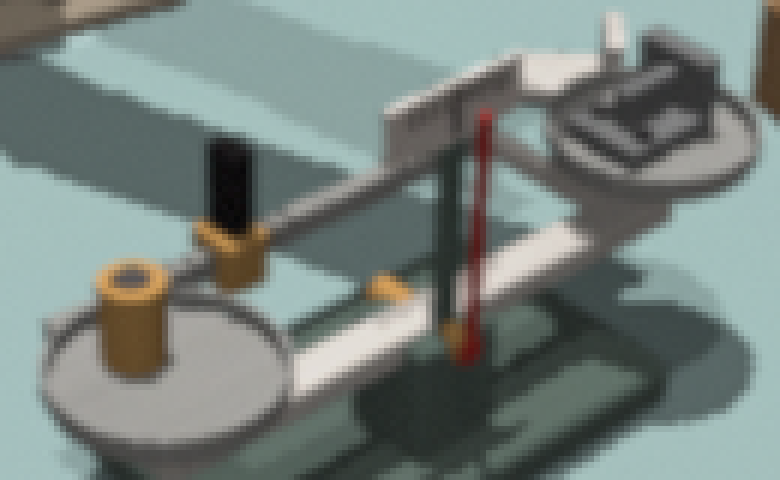

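View pics/q0a.png

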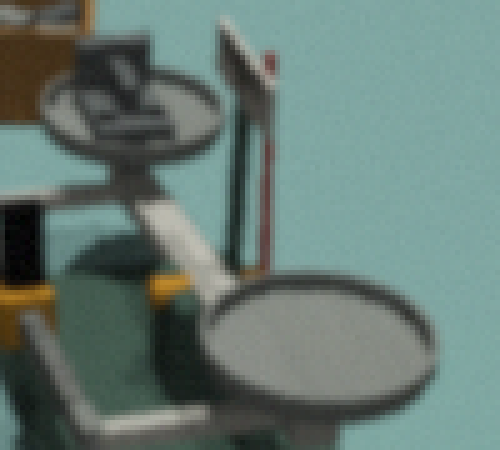

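View pics/q0b.png

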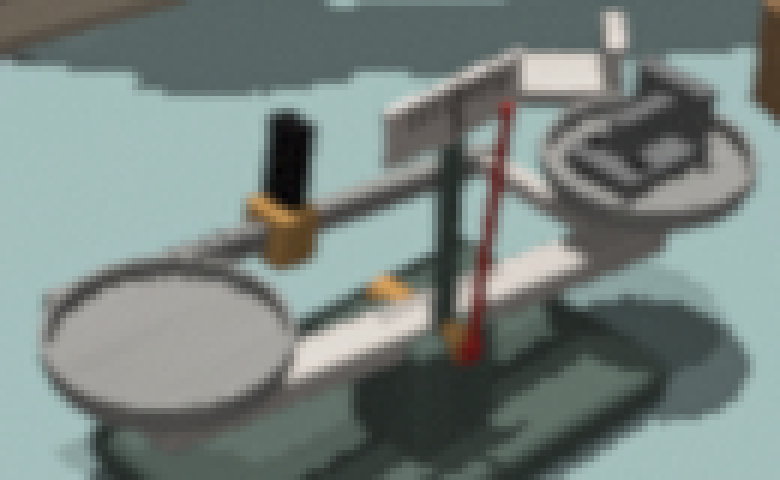

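Run:
```python
from h import *
def proj(n,p):
    i=camera_info(n);T=np.linalg.inv(i['world_from_camera']);q=T[:3,:3]@p+T[:3,3]
    return np.array([i['cx']+i['fx']*q[0]/-q[2],i['cy']-i['fy']*q[1]/-q[2]])
for n in('side','scene'):
  for nm,p in(('w',[.598,-.155,.14]),('f',[.545,.141,.12])):
    p=np.array(p); print(n,nm,(proj(n,p+[0,0,.01])-proj(n,p-[0,0,.01]))[1]/20,'px/mm')
```

```text
side w -0.3712549308940041 px/mm
side f -0.31211960320317755 px/mm
scene w -0.3194607700142981 px/mm
scene f -0.28748484776536715 px/mm
```

Emit:
{"name": "play_rows", "arguments": {"rows": [[[0, 0, 55], [0, 0, 0], 0], [[0, 0, 55], [0, 0, 0], 0], [[40, -40, 0], [0, 0, 0], 0], [[40, -40, 0], [0, 0, 0], 0], [[40, -40, 0], [0, 0, 0], 0], [[40, -40, 0], [0, 0, 0], 0], [[38, -33, 0], [0, 0, 0], 0], [[0, 0, 0], [0, 0, 0], 0], [[0, 0, 0], [0, 0, 0], 0]]}}

```text
clock: 20.8
position: [0.6025, -0.0699, 0.302]
ee_rot: [0.996, 0.086, -0.0, 0.0]
ft_force: [-0.5, -0.3, -0.8]
grip_width: 0.0
```

Run:
```python
from h import *
i=camera_info('wrist');T=i['world_from_camera']
im=camera('wrist');cv2.imwrite('pics/w11.png',im);np.save('w11.npy',T)
print((T[:3,3]-C)@xb,(T[:3,3]-C)@yb,T[2,3])
```

```text
0.020213606374354754 0.0008982906037625213 0.44538661505913535
```

View pics/w11.png

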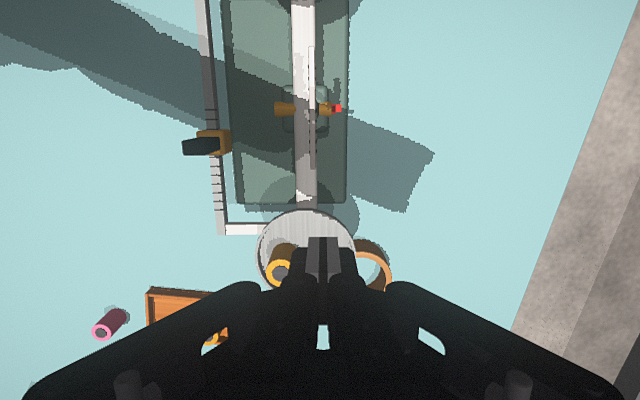

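Run:
```python
from h import *
im=cv2.imread('pics/w11.png');cv2.imwrite('pics/w11z.png',cv2.resize(im[75:145,265:355],(720,560),interpolation=cv2.INTER_NEAREST))
```

```text
(no output)
```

View pics/w11z.png

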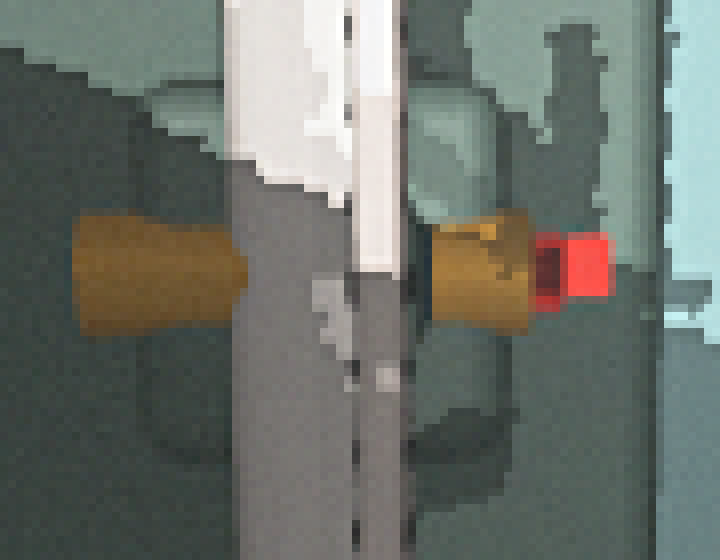

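Run:
```python
from h import *
i=camera_info('wrist');i['world_from_camera']=np.load('w11.npy')
t=onz('wrist',338.7,107.6,.212,i)-C
for (u,v,z) in [(333,108.4,.09),(289,108.7,.09),(328,108.6,.09)]:
    b=onz('wrist',u,v,z,i)-C; print(t@xb,t@yb,b@xb,b@yb,(b@yb-t@yb)/(.212-.085))
```

```text
0.03137636807131394 -0.00042352951185283325 0.0311885946823764 -0.001906279781326284 -0.011675198972231895
0.03137636807131394 -0.00042352951185283325 -0.015372981242700645 -0.0020267547627174803 -0.012623820872949975
0.03137636807131394 -0.00042352951185283325 0.025898637141293413 -0.0020892961420713 -0.013116272678885564
```

Run:
```python
from h import *
im=camera('scene');print(tilt('scene',im,.03),readout.get_obs()['clock'])
s=camera('side');cv2.imwrite('pics/end.png',s)
manip.hand_in()
```

```text
(31, np.float64(0.0003732959312447023), np.float64(-0.0013447736606615468), np.float64(0.07754760436812203), np.float64(0.21014406034742383)) 20.9
the job is handed in; nothing more can be done
```

View pics/end.png

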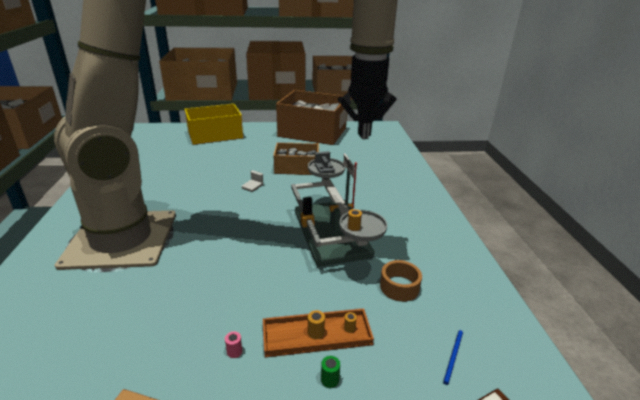

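I set the 200 g weight upright on the weight pan, pushed the poise along its rail by its fin with the shut fingers, and handed the job in at about 21 s. By my estimate the beam hangs level within the 0.025 rad limit. The fitting weighs roughly 255 g; that figure comes from camera measurements of where the poise stands.

- **First poise push:** it went too far, leaving the beam at about +0.05 rad. I pushed the poise back and then forward again.
- **Final tilt:** the checks did not agree exactly.

| Check | Tilt (rad) |
|---|---|
| Pan heights | about -0.005 |
| Scene camera, pointer | -0.009 |
| Wrist close-up of the pointer | about -0.012 |
| Scene camera just before hand-in (the arm's shadow may have affected it) | about 0.000 |
| Rough by-eye pointer readings, scene camera | -0.02 to -0.03 |

I set the by-eye readings aside as too coarse. I left the poise there without a last small nudge.

- **At rest:** I judged this only from still pictures taken more than a second apart after the last push, not from a velocity reading.
- **Everything else:** the last picture shows the 200 g weight upright on its pan and the fitting in its pan. The 300 g and 100 g weights stand in the tray, and the other things look unmoved. The gripper was well clear of the balance.

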